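Shift the format selector into its third slot

TASK

Shift the enlarger's format selector into its third slot: with the fingertips, gently push its lever along the left leg of the H-shaped gate to the crossbar, across to the right leg, then forward (away from the robot) until it is fully home in the far right slot. Only push the lever, never pinch or force it; do not let it swing back into the near right slot, and leave the things standing around it where they are.

Things in the scene. Friction and masses are not known exactly. Their poses are not given: they have to be found in the camera images.
- selector: Fixed grey metal box, 170 mm (x) by 150 mm (y) by 90 mm high; its top face is an aluminium gate plate 6 mm thick. Origin at the centre of its underside. Its own +x is 'forward' (roughly away from the robot; the box is turned by up to 0.35 rad), its own +y 'left'. A lever with a knob stands in the gate; it cannot be lifted, can move only along the H and stays where it is left. It starts somewhere in the left leg.
- gate (a point): Centre of the H-shaped cut-out, on the plate's top, 90 mm above the box's origin; axes as the box. Two legs along x, 14 mm wide and 62 mm long, centred at y = +20 mm (left) and -20 mm (right); between them at x = 0 the crossbar, 16 mm wide along x. The slots are the leg ends: first far left, second near left, third far right, fourth near right.
- pivot (a point): Pivot of the lever, inside the box, 30 mm above its origin and 60 mm below gate. With a = yoke and f = stick, the knob's centre lies at x = 120 sin f, y = -120 sin a cos f, z = 120 cos a cos f mm from here, along the box's axes.
- knob (a point): Centre of the lever's black ball knob, 34 mm in diameter, 120 mm from the pivot and 130 to 150 mm above the work surface. The stick below it is steel, 9 mm in diameter. Pushing the knob takes about 1 to 3 N.
- yoke (a joint): Sideways lean a of the lever, rad: 0 upright, positive to the right (the box's -y). About -0.33 in the left leg and +0.33 in the right leg (play about 0.05 each way); other values only in the crossbar.
- stick (a joint): Forward lean f of the lever, rad: 0 in line with the crossbar, positive forward (the box's +x). Passes along the crossbar only within about 0.05 of 0; about +0.40 at the far ends of the legs, -0.40 at the near ends.
- loupe: Bystander, loose: upright black focusing loupe, 42 mm across the foot, 85 mm high, right of the box. Origin under its centre.
- film_can: Bystander, loose: upright black film canister, 32 mm across, 50 mm high, right of the box. Origin under its centre.
- carrier: Bystander, loose: flat black film-carrier frame, 110 by 120 by 8 mm, beyond the box. Origin under its centre.
- timer: Bystander, fixed: grey exposure timer with a dial, 110 by 130 mm, 74 mm high in all, left of the box. Origin under its centre.
Mind the look-alikes: they are no part of the job. What is shaped like the selector but orange or yellow is not meant.

How it is judged:
By the outcome, as a careful person would: the job done as asked, in the order asked, and still so for the second after the job is handed in, with the robot touching nothing.
It also fails if it takes over 61 s, if anything falls off the work surface, if the arm or the gripper's body presses on something with over 40 N, if the wrist force passes 120 N, or if a joint passes its speed limit or range.

ROBOT

A 6-joint arm with a two-finger parallel gripper is mounted at the origin on the work surface. World frame = base frame: x ahead of the robot, y to its left, z up, the work surface at z = 0. Lengths are in m, angles in rad, forces in N, time in s.
With the tool pointing down it reaches from about 0.375 to 0.9 m from the base axis. Payload 3.1 kg.
Tool frame: the origin (TCP) lies on the centre line of the jaws, within the pads' length; the fingertips stand robot.tip_extent ahead of it and the grasp point (between the pads) lies 6 mm ahead of it (robot.tip_extent is the distance from the TCP to the fingertips, in m); z points along the fingers, y is the direction in which the jaws open and shut (so a half turn about z gives the same grasp; the last joint's range is limited). The gripper opens to 85 mm and grips with 20 to 120 N. Pads are 22 mm wide; open, the fingers measure 114 mm over their backs; the gripper's body (76 mm by 85 mm) begins 54 mm behind the grasp point. The pads swing forward as they close: fully open they stand 13 mm farther back than shut.
Start: joints at [-1.419, 0.527, 1.433, -0, 1.181, -0.178], TCP at [0.203, -0.591, 0.22] pointing down, gripper open.
Joint ranges: [-3.08, 3.08], [-0.75, 2.2], [0.22, 2.44], [-1.43, 4.57], [0, 2.65], [-2.85, 2.85]. Speed limits (rad/s): [2.79, 2.79, 3.14, 3.14, 3.14, 3.14].

INTERFACE

Orientations are given as a unit quaternion [x, y, z, w].
In Python, from plant import robot gives the robot as it stands.
- The arm moves only by the tool apply_moves, never from a script. Its argument "increments" is a list of rows, each an object with "fingers": the finger opening in cm, from 0 to 8.54; "delta_pos": the shift along the tool's x, y, z in cm, a list of three; "roll": the turn about the tool's z in degrees. A call has 1 to 8 rows; each row shifts and turns the commanded pose from where the row before left it, along the tool's axes as they then stand; what a row does not reach is not made up. A row lasts 1/10 s, in which the tool goes at most 50 mm and 8.59 degrees, less where a joint would pass 70% of its speed; a pose out of reach is approached as far as the arm can. A call is refused whole if a number of a shift passes 5 or a number of a turn 8.59, either way. A call with a gripper value outside its range is refused whole. The fingers move at their own pace and stop on an object; "newtons" is the grip in N (left out, the last holds). Time passes only in rows, so rows that do not move let the fingers close. It gives the time, the measured TCP pose, the force and the opening at its end, in the units of the state.
- robot.state(): the state, without advancing time (a new reading comes with each control period).
- robot.get_image(name): name is "scene" or "top" or "wrist"; returns a dict with "image" (384x512x3 uint8, red, green, blue), "depth" (384x512 float32, m along the optical axis (not along the pixel's ray), 0 where there is no reading), "K" (3x3 intrinsics, pixels), "k1" (the pictures are not rectified: a ray, as slopes to the right and down, at radius r is drawn at 1 + k1 r^2 times it, then the intrinsics apply), "T" (4x4, takes a point from camera to world coordinates). Camera axes: x right, y down, z forward; pixel columns grow to the right and rows downward; lengths in m; the calibration is good to about 2 mm. A picture is of the moment at which its call begins.
- robot.finish_job(): hands the job in, once; it reports no verdict.
The state is a dict: "clock": time; "qpos": joint angles; "qd": joint speeds; "tau": joint torques, N m; "position": TCP position; "tcp_rot": TCP orientation; "contact_force": force on the tool from outside, world axes, zero at the start; "moment": the same for the moment, N m; "finger_gap": finger opening in m.
Only numpy, scipy, OpenCV 4.12 (cv2) and the standard library are available. Lean on these libraries where they do the work, as an engineer would, in place of code of your own. Each camera call takes 0.05 s, during which the arm holds its last target.

## Working session

There is one attempt and no reset: what is moved stays moved. The work goes in short steps, Python scripts to look and compute and a tool call to move; the robot and the scene stay as the last step left them, time stands still between calls to the robot, and variables do not carry over. Pictures are saved under pics/ and viewed, and the job is handed in when it is done.

Besides the shell and the picture viewer there is one more tool, called after "Request:" by a JSON object that holds its "api" and its "payload", one argument or row to a line. apply_moves: Moves the arm, as the interface text tells. Its arguments: {"type":"object","properties":{"increments":{"type":"array"},"newtons":{"type":"number"}},"required":["increments"]}

```bash
ls; mkdir -p pics
python3 - <<'E'
from plant import robot
import cv2,numpy as np
print(robot.state(), robot.tip_extent)
for n in ("scene","top"):
    d=robot.get_image(n); cv2.imwrite(f"pics/{n}0.png",d["image"][:,:,::-1])
    np.savez(f"{n}0.npz",**d); print(n,d["K"],d["k1"],d["T"])
E
```

```text
pics
{'clock': 0.0, 'qpos': array([-1.41848104e+00,  5.28484387e-01,  1.43390004e+00,  1.62352315e-05,
        1.18139881e+00, -1.78546872e-01]), 'qd': array([ 4.78350978e-04,  1.56852421e-03,  5.65908604e-05, -1.77846218e-03,
       -1.66561216e-03,  1.52758445e-03]), 'tau': array([ 4.74012450e-04, -4.42347050e+01, -1.78026241e+01,  8.16370800e-06,
        8.46911338e-03, -3.55904405e-06]), 'position': array([ 0.2029273 , -0.5903581 ,  0.21912317]), 'tcp_rot': array([ 9.86347375e-01,  1.64674392e-01,  2.18711118e-05, -1.09510015e-03]), 'contact_force': array([-0.07323118,  0.12732021,  0.80916191]), 'moment': array([-0.02866687,  0.00681186, -0.02542316]), 'finger_gap': 0.08553853220691143} 0.025
scene [[453.09394602   0.         261.26860683]
 [  0.         453.09394602 181.33182213]
 [  0.           0.           1.        ]] -0.09257166812044361 [[-0.81120382  0.31968164 -0.48964479  1.06097666]
 [ 0.58430886  0.47614117 -0.65717025  0.73107303]
 [ 0.02305478 -0.8192028  -0.57304035  0.76340569]
 [ 0.          0.          0.          1.        ]]
top [[358.15616501   0.         255.98822948]
 [  0.         358.15616501 192.10013352]
 [  0.           0.           1.        ]] -0.0034155106997924034 [[-0.0980362  -0.97480497  0.20036012  0.36867016]
 [-0.99518223  0.09580393 -0.02083118  0.00136507]
 [ 0.00111105 -0.20143704 -0.97950083  0.91108012]
 [ 0.          0.          0.          1.        ]]
```

View pics/scene0.png

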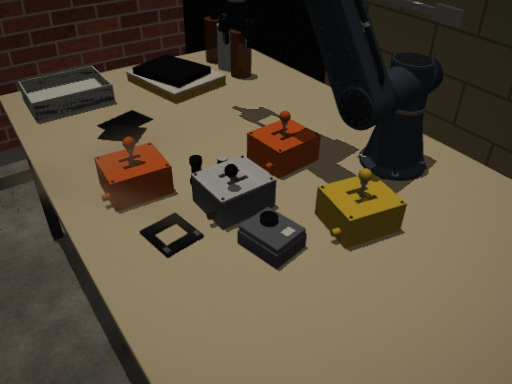

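View pics/top0.png

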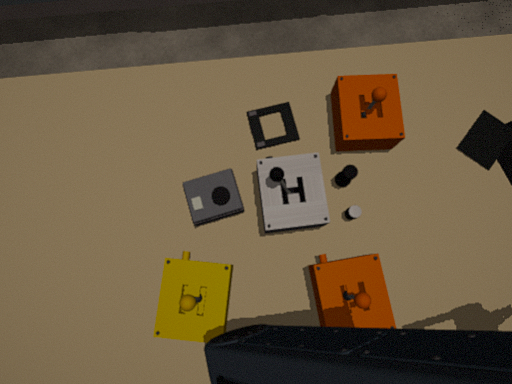

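The top view shows these candidates: the grey box at (292,192) with a black knob at (277,175), orange boxes at (368,110) and (352,295), and a yellow box at (193,300). The grey one fits the description. I'll check it in a close crop and measure it.

```bash
cat > h.py <<'E'
import numpy as np,cv2
def ray(d,u,v):
    K=d["K"];k=float(d["k1"]);T=d["T"]
    x=(u-K[0,2])/K[0,0];y=(v-K[1,2])/K[1,1];a,b=x,y
    for _ in range(20):
        s=1+k*(a*a+b*b);a,b=x/s,y/s
    return T[:3,3],T[:3,:3]@np.array([a,b,1.])
def plane(d,u,v,z):
    o,r=ray(d,u,v);return o+r*(z-o[2])/r[2]
def dep(d,u,v):
    o,r=ray(d,u,v);return o+r*float(d["depth"][int(round(v)),int(round(u))])
def cross(d1,p1,d2,p2):
    o1,r1=ray(d1,*p1);o2,r2=ray(d2,*p2)
    s=np.linalg.lstsq(np.c_[r1,-r2],o2-o1,rcond=None)[0]
    a,b=o1+r1*s[0],o2+r2*s[1];return (a+b)/2,np.linalg.norm(a-b)
E
python3 - <<'E'
import numpy as np,cv2
from h import *
t=dict(np.load("top0.npz"));s=dict(np.load("scene0.npz"))
c=t["image"][140:245,170:370,::-1];cv2.imwrite("pics/ct.png",cv2.resize(c,None,fx=4,fy=4,interpolation=cv2.INTER_CUBIC))
c=s["image"][140:260,130:310,::-1];cv2.imwrite("pics/cs.png",cv2.resize(c,None,fx=4,fy=4,interpolation=cv2.INTER_CUBIC))
# top plate by depth
H,W=t["depth"].shape
uu,vv=np.meshgrid(np.arange(W),np.arange(H))
P=np.array([[dep(t,u,v) for u in range(170,370)] for v in range(140,245)])
m=((abs(P[...,2]-.09)<.006)&(t["image"][140:245,170:370].min(2)>90)).astype(np.uint8)
n,l,st,ce=cv2.connectedComponentsWithStats(m);i=1+np.argmax(st[1:,4]);print(st[i])
pts=P[l==i];print(len(pts),np.median(pts[:,2]))
r=cv2.minAreaRect(pts[:,:2].astype(np.float32)*1000);print(r)
print("knob depth",dep(t,277,174))
E
```

```text
[  86   13   74   77 3769]
3769 0.08929513637130393
((533.2306518554688, -100.64153289794922), (170.83006286621094, 149.50364685058594), 1.5223497152328491)
knob depth [ 0.55942134 -0.06438284  0.15295438]
```

View pics/ct.png

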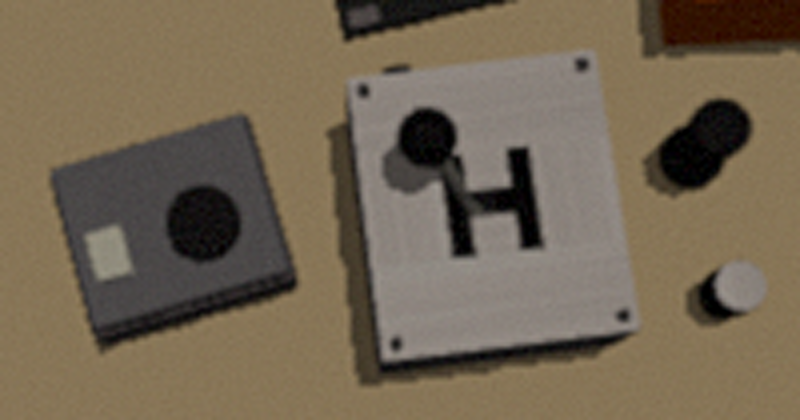

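View pics/cs.png

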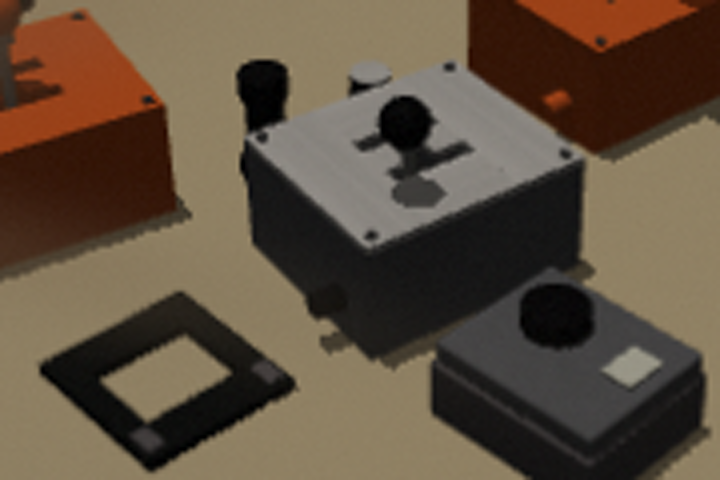

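The crops confirm the choice: grey box with an aluminium H plate, and a black knob leaning forward and left, at crop (427,137) top and (405,123) scene. Next I'll measure the plate screws, the H and the knob, plus the bystanders.

Run:
```python
import numpy as np,cv2
from h import *
t=dict(np.load("top0.npz"));s=dict(np.load("scene0.npz"))
q=[(363,90),(582,65),(396,344),(623,315)]
c=lambda p,o:((p[0]+.5)/4-.5+o[0],(p[1]+.5)/4-.5+o[1])
S=np.array([plane(t,*c(p,(170,140)),.09) for p in q])[:,:2];print("top screws",S.round(4),S.mean(0))
fl,fr,nl,nr=S; e=(fl+fr-nl-nr);print("yaw",np.arctan2(e[1],e[0]), "sides",np.linalg.norm(e)/2,np.linalg.norm(fl-fr+nl-nr)/2)
q2=[(262,137),(449,67),(371,236),(566,154)] # fr, nr, fl, nl in scene
S2=np.array([plane(s,*c(p,(130,140)),.09) for p in q2])[:,:2];print("scene screws",S2.round(4),S2.mean(0))
e=S2[0]+S2[2]-S2[1]-S2[3];yaw2=np.arctan2(e[1],e[0]);print(yaw2)
hq=[(452,160),(518,152),(462,253),(535,246)]
Hh=np.array([plane(t,*c(p,(170,140)),.088) for p in hq])[:,:2];print("H ends",Hh.round(4),Hh.mean(0))
K,err=cross(t,c((427,137),(170,140)),s,c((405,123),(130,140)));print("knob",K,err)
g=(S.mean(0)+S2.mean(0))/2
for yaw in (0.02,):
    R=np.array([[np.cos(yaw),np.sin(yaw)],[-np.sin(yaw),np.cos(yaw)]])
    l=R@(K[:2]-g);f=np.arcsin(l[0]/.12);a=np.arcsin(-l[1]/.12/np.cos(f));print("local",l,"f",f,"a",a,"z expect",.03+.12*np.cos(a)*np.cos(f))
print("loupe top",plane(t,*c((721,127),(170,140)),.085),"can top",plane(t,*c((740,288),(170,140)),.05),"timer dial",plane(t,*c((204,223),(170,140)),.074))
```

```text
top screws [[ 0.6081 -0.0336]
 [ 0.6108 -0.1655]
 [ 0.4556 -0.0373]
 [ 0.4594 -0.1693]] [ 0.53347289 -0.10142558]
yaw 0.024527320548548955 sides 0.1520295122144506 0.13197962492925538
scene screws [[ 0.6109 -0.1667]
 [ 0.4593 -0.1709]
 [ 0.6081 -0.0344]
 [ 0.4555 -0.0387]] [ 0.53345602 -0.10268459]
0.027958806721091366
H ends [[ 0.5608 -0.0817]
 [ 0.5619 -0.1212]
 [ 0.5049 -0.0812]
 [ 0.5048 -0.1241]] [ 0.53308704 -0.10206793]
knob [ 0.56319629 -0.06424062  0.14003804] 0.00026546463884061076
local [0.03048213 0.0372123 ] f 0.25683199471415014 a -0.32638284929375216 z expect 0.1399367299868241
loupe top [ 0.56596013 -0.24394184  0.085     ] can top [ 0.47319661 -0.25061238  0.05      ] timer dial [0.54021092 0.06815507 0.074     ]
```

The measurements agree. The gate is at (0.5335, -0.102) with yaw 0.026. The knob is at (0.563, -0.064, 0.140), against an expected z of 0.1399, so f is about 0.26 and a about -0.33. I'll use the closed fingers as a pusher, coming down on the far side of the knob first.

Request:
{"api": "apply_moves", "payload": {
  "increments": [
    {"fingers":0,"delta_pos":[0,0,-1],"roll":8.5},
    {"fingers":0,"delta_pos":[0,0,-1],"roll":8.5},
    {"fingers":0,"delta_pos":[0,0,-1],"roll":0.5},
    {"fingers":0,"delta_pos":[2.6,-3.2,0],"roll":0},
    {"fingers":0,"delta_pos":[2.6,-3.2,0],"roll":0},
    {"fingers":0,"delta_pos":[2.6,-3.2,0],"roll":0},
    {"fingers":0,"delta_pos":[2.6,-3.2,0],"roll":0},
    {"fingers":0,"delta_pos":[2.6,-3.2,0],"roll":0}
  ],
  "newtons": 20
}}

```text
clock: 0.9
position: [0.3296, -0.4264, 0.2502]
tcp_rot: [1.0, 0.014, 0.0, -0.0]
contact_force: [0.2, -0.7, 0.0]
finger_gap: 0.0001
```

Request:
{"api": "apply_moves", "payload": {
  "increments": [
    {"fingers":0,"delta_pos":[2.6,-3.2,0],"roll":0},
    {"fingers":0,"delta_pos":[2.6,-3.2,0],"roll":0},
    {"fingers":0,"delta_pos":[2.6,-3.2,0],"roll":0},
    {"fingers":0,"delta_pos":[2.6,-3.2,0],"roll":0},
    {"fingers":0,"delta_pos":[2.6,-3.2,0],"roll":0},
    {"fingers":0,"delta_pos":[2.6,-3.2,0],"roll":0},
    {"fingers":0,"delta_pos":[2.6,-3.2,0],"roll":0},
    {"fingers":0,"delta_pos":[2.6,-3.2,0],"roll":0}
  ]
}}

```text
clock: 1.7
position: [0.5311, -0.1651, 0.2503]
tcp_rot: [1.0, 0.014, -0.0, 0.0]
contact_force: [0.7, -0.6, -0.2]
finger_gap: -0.0001
```

Request:
{"api": "apply_moves", "payload": {
  "increments": [
    {"fingers":0,"delta_pos":[2.5,-3.0,0],"roll":0},
    {"fingers":0,"delta_pos":[2.5,-3.0,0],"roll":0},
    {"fingers":0,"delta_pos":[1.5,-2.0,0],"roll":0},
    {"fingers":0,"delta_pos":[0,0,0],"roll":0},
    {"fingers":0,"delta_pos":[0,0,0],"roll":0}
  ]
}}

```text
clock: 2.2
position: [0.593, -0.0847, 0.2499]
tcp_rot: [1.0, 0.014, -0.001, 0.0]
contact_force: [-0.9, -0.7, 0.5]
finger_gap: 0.0
```

Run:
```python
from plant import robot
import cv2,numpy as np
print(robot.state()["position"])
for n in ("scene","top"):
    d=robot.get_image(n); cv2.imwrite(f"pics/{n}1.png",d["image"][:,:,::-1])
```

```text
[ 0.59301859 -0.084665    0.24986438]
```

View pics/scene1.png

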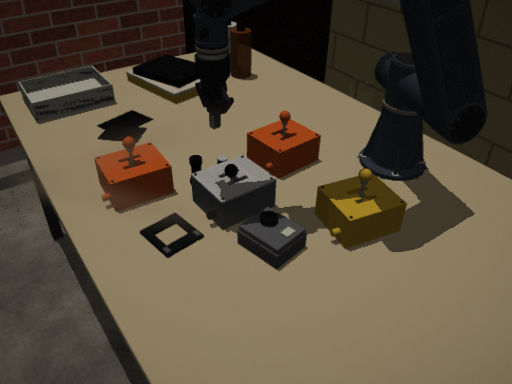

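View pics/top1.png

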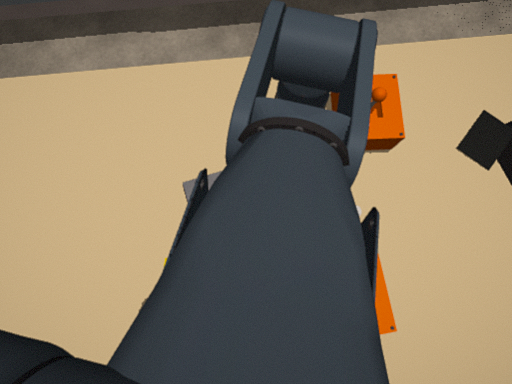

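The scene view shows the gripper shut at (215,110), with nothing moved; the arm hides the box in the top view. I'll shift the last bit and descend beyond the knob.

Request:
{"api": "apply_moves", "payload": {
  "increments": [
    {"fingers":0,"delta_pos":[1.5,-2.0,0],"roll":0},
    {"fingers":0,"delta_pos":[0,0,0],"roll":0},
    {"fingers":0,"delta_pos":[0,0,3],"roll":0},
    {"fingers":0,"delta_pos":[0,0,3],"roll":0},
    {"fingers":0,"delta_pos":[0,0,0],"roll":0}
  ]
}}

```text
clock: 2.8
position: [0.6038, -0.0651, 0.1862]
tcp_rot: [1.0, 0.012, -0.005, -0.001]
contact_force: [-1.1, 0.3, -0.6]
finger_gap: -0.0002
```

```bash
cat > snap.py <<'E'
import sys,cv2,numpy as np
from plant import robot
tag=sys.argv[1]
print(robot.state()["position"],robot.state()["contact_force"].round(1))
s=robot.get_image("scene");np.savez(f"scene{tag}.npz",**s)
a=cv2.resize(s["image"][100:250,150:320,::-1],None,fx=4,fy=4,interpolation=cv2.INTER_CUBIC)
a=np.clip(a.astype(float)*1.6,0,255).astype(np.uint8)
cv2.imwrite(f"pics/s{tag}.png",a)
w=robot.get_image("wrist");np.savez(f"wrist{tag}.npz",**w);cv2.imwrite(f"pics/w{tag}.png",w["image"][:,:,::-1])
E
python3 snap.py a
```

```text
[ 0.60380929 -0.06512959  0.18623058] [-1.1  0.3 -0.6]
```

View pics/sa.png

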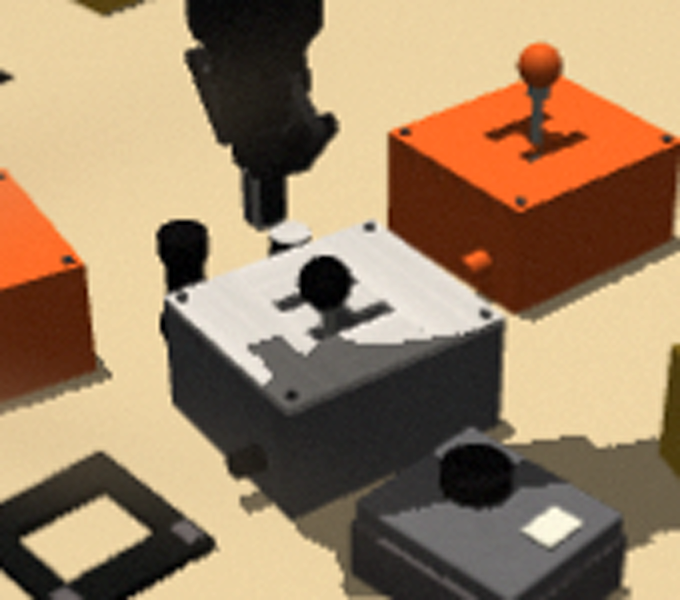

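View pics/wa.png

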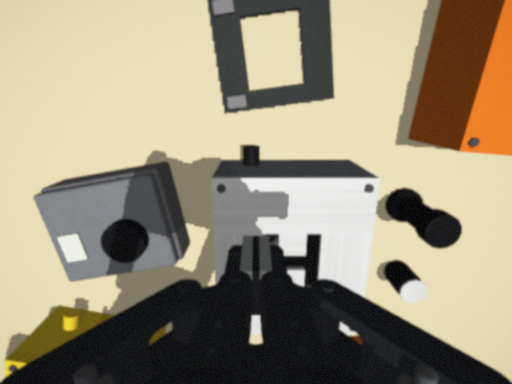

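The scene crop shows the fingertips at (263,225), still above the plate and beyond the knob at (325,283). The wrist view shows the shut fingers at (257,240) with the knob hidden behind them. I'll check the tip position and then descend.

Run:
```python
import numpy as np
from h import *
s=dict(np.load("scenea.npz"))
c=lambda u,v:((u+.5)/4-.5+150,(v+.5)/4-.5+100)
for p in [(246,222),(265,228),(285,220),(263,222)]:
    print(p,plane(s,*c(*p),.161).round(4))
k=c(325,283);print(dep(s,*k), plane(s,*k,.140))
print(dep(s,*c(263,205)))
```

```text
(246, 222) [ 0.5839 -0.1238  0.161 ]
(265, 228) [ 0.5777 -0.111   0.161 ]
(285, 220) [ 0.5622 -0.1122  0.161 ]
(263, 222) [ 0.575  -0.1179  0.161 ]
[ 0.57056724 -0.05270013  0.14918051] [ 0.56323734 -0.06441479  0.14      ]
[ 0.61005541 -0.0558721   0.2164379 ]
```

Request:
{"api": "apply_moves", "payload": {
  "increments": [
    {"fingers":0,"delta_pos":[0.5,0,1.5],"roll":0},
    {"fingers":0,"delta_pos":[0,0,2],"roll":0},
    {"fingers":0,"delta_pos":[0,0,0],"roll":0},
    {"fingers":0,"delta_pos":[0,0,0],"roll":0}
  ]
}}

```text
clock: 3.3
position: [0.6132, -0.0647, 0.1555]
tcp_rot: [1.0, 0.013, 0.0, 0.0]
contact_force: [0.4, 0.8, -0.6]
finger_gap: -0.0
```

```bash
python3 snap.py b
```

```text
[ 0.61322753 -0.06474282  0.15549534] [ 0.4  0.8 -0.6]
```

View pics/sb.png

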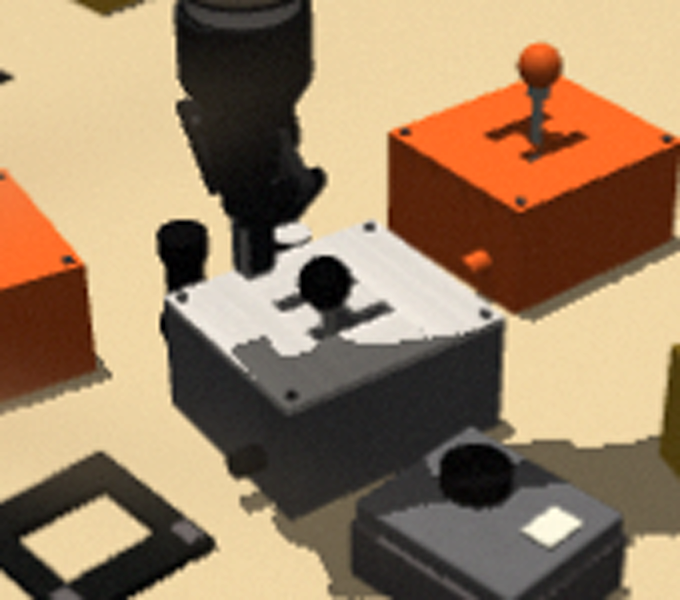

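```bash
python3 - <<'E'
import numpy as np
from h import *
s=dict(np.load("sceneb.npz"))
c=lambda u,v:((u+.5)/4-.5+150,(v+.5)/4-.5+100)
for p in [(255,225),(255,245),(255,260),(252,272),(252,276),(252,282),(325,283)]:
    print(p,c(*p),dep(s,*c(*p)).round(4), plane(s,*c(*p),.13).round(3))
from plant import robot
print(robot.state()["tcp_rot"],robot.tip_extent,robot.state()["qpos"])
w=dict(np.load("wristb.npz"));print(w["T"])
E
python3 - <<'E'
import cv2,numpy as np
i=cv2.imread("pics/wb.png");cv2.imwrite("pics/wb2.png",np.clip(i*1.0+0,0,255).astype(np.uint8))
s=np.load("sceneb.npz")["image"][130:180,190:250,::-1];cv2.imwrite("pics/sb2.png",np.clip(cv2.resize(s,None,fx=12,fy=12,interpolation=2)*2.5,0,255).astype(np.uint8))
E
```

```text
(255, 225) (213.375, 155.875) [ 0.621  -0.0469  0.2112] [ 0.556 -0.161  0.13 ]
(255, 245) (213.375, 160.875) [ 0.6195 -0.0506  0.1951] [ 0.569 -0.14   0.13 ]
(255, 260) (213.375, 164.625) [ 0.6195 -0.0514  0.1842] [ 0.578 -0.125  0.13 ]
(252, 272) (212.625, 167.625) [ 0.6192 -0.0561  0.1731] [ 0.587 -0.114  0.13 ]
(252, 276) (212.625, 168.625) [ 0.6176 -0.0591  0.1681] [ 0.589 -0.11   0.13 ]
(252, 282) (212.625, 170.125) [ 0.5621 -0.1585  0.0884] [ 0.593 -0.104  0.13 ]
(325, 283) (230.875, 170.375) [ 0.5703 -0.0532  0.1488] [ 0.555 -0.077  0.13 ]
[9.99918174e-01 1.27361987e-02 1.14079582e-03 3.64588779e-04] 0.025 [-2.86017817e-01  5.91485220e-01  1.51527778e+00 -2.95113490e-05
  1.03243451e+00  1.25932051e+00]
[[ 2.52129262e-02 -9.54854103e-01 -2.96003293e-01  6.89725452e-01]
 [-9.99681991e-01 -2.42229133e-02 -7.01194936e-03 -6.19316330e-02]
 [-4.74673495e-04  2.96085953e-01 -9.55161182e-01  3.09407737e-01]
 [ 0.00000000e+00  0.00000000e+00  0.00000000e+00  1.00000000e+00]]
```

View pics/sb2.png

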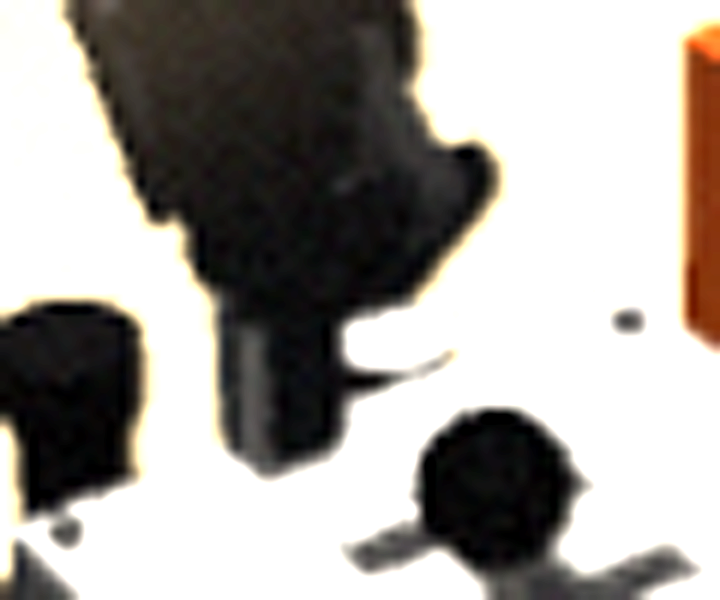

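View pics/wb.png

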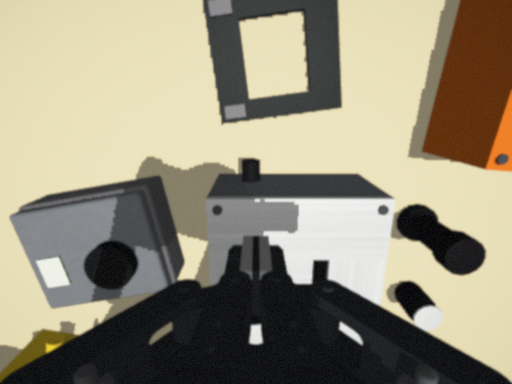

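Run:
```python
import numpy as np
from h import *
w=dict(np.load("wristb.npz"));s=dict(np.load("sceneb.npz"))
i=w["image"][225:300,215:300,::-1];cv2.imwrite("pics/wb3.png",np.clip(cv2.resize(i,None,fx=8,fy=8,interpolation=2)*2.,0,255).astype(np.uint8))
for v in range(228,300,4): print(v,dep(w,257,v).round(4),dep(w,262,v).round(4))
o,r=ray(s,212.6,169.3)
for z in (.13,.15,.16,.165,.17): print(o+r*(z-o[2])/r[2])
```

```text
228 [ 0.5927 -0.0655  0.0879] [ 0.5935 -0.0696  0.0895]
232 [ 0.5903 -0.0656  0.0905] [ 0.59   -0.0697  0.0896]
236 [ 0.6255 -0.0643  0.1729] [ 0.6247 -0.0669  0.171 ]
240 [ 0.6246 -0.0643  0.1756] [ 0.6253 -0.0667  0.1769]
244 [ 0.6251 -0.0642  0.1812] [ 0.6249 -0.0667  0.1806]
248 [ 0.6247 -0.0642  0.1844] [ 0.6253 -0.0666  0.1855]
252 [ 0.6253 -0.0642  0.1894] [ 0.6252 -0.0665  0.1891]
256 [ 0.6248 -0.0642  0.1923] [ 0.6253 -0.0664  0.1931]
260 [ 0.6248 -0.0642  0.1957] [ 0.6246 -0.0664  0.1952]
264 [ 0.6247 -0.0642  0.1989] [ 0.6253 -0.0663  0.1999]
268 [ 0.6252 -0.0641  0.203 ] [ 0.6253 -0.0662  0.203 ]
272 [ 0.6234 -0.0642  0.2032] [ 0.624  -0.0662  0.204 ]
276 [ 0.6225 -0.0642  0.2046] [ 0.6254 -0.0661  0.2091]
280 [ 0.6201 -0.0643  0.2039] [ 0.6256 -0.066   0.2121]
284 [ 0.6185 -0.0643  0.2043] [ 0.6255 -0.066   0.2146]
288 [ 0.616  -0.0644  0.2035] [ 0.6251 -0.0659  0.2165]
292 [ 0.6145 -0.0644  0.2041] [ 0.6232 -0.066   0.2162]
296 [ 0.6129 -0.0645  0.2046] [ 0.622  -0.066   0.2169]
[ 0.59095078 -0.10699514  0.13      ]
[ 0.60579201 -0.08053286  0.15      ]
[ 0.61321262 -0.06730171  0.16      ]
[ 0.61692293 -0.06068614  0.165     ]
[ 0.62063324 -0.05407057  0.17      ]
```

View pics/wb3.png

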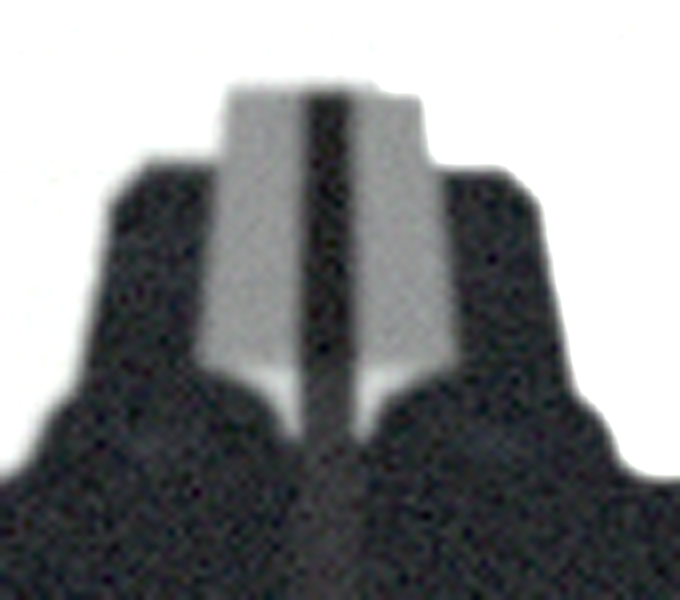

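Both views put the visible tip at z ≈ 0.166-0.170 with the TCP at 0.1555. That is higher than tip_extent implies, so I'll choose a height that is safe under either reading: TCP ≈ 0.125. I'll descend in two steps and look again.

Request:
{"api": "apply_moves", "payload": {
  "increments": [
    {"fingers":0,"delta_pos":[0,0,1.5],"roll":0},
    {"fingers":0,"delta_pos":[0,0,1.5],"roll":0},
    {"fingers":0,"delta_pos":[0,0,0],"roll":0},
    {"fingers":0,"delta_pos":[0,0,0],"roll":0}
  ]
}}

```text
clock: 3.8
position: [0.6133, -0.0646, 0.1259]
tcp_rot: [1.0, 0.013, 0.001, 0.0]
contact_force: [0.2, -0.6, -0.3]
finger_gap: 0.0002
```

```bash
python3 snap.py c
python3 - <<'E'
import numpy as np
from h import *
w=dict(np.load("wristc.npz"))
for v in range(228,250,3): print(v,dep(w,257,v).round(4),dep(w,262,v).round(4))
E
```

```text
[ 0.61334416 -0.06462734  0.12591513] [ 0.2 -0.6 -0.3]
228 [ 0.6064 -0.0649  0.0894] [ 0.6061 -0.0685  0.0885]
231 [ 0.6039 -0.065   0.089 ] [ 0.6046 -0.0685  0.0904]
234 [ 0.6016 -0.0651  0.0889] [ 0.6017 -0.0686  0.089 ]
237 [ 0.625  -0.0642  0.1432] [ 0.6252 -0.0667  0.1435]
240 [ 0.6249 -0.0642  0.1465] [ 0.6248 -0.0667  0.1462]
243 [ 0.6252 -0.0642  0.1505] [ 0.6245 -0.0667  0.1489]
246 [ 0.6255 -0.0641  0.1541] [ 0.6257 -0.0665  0.1544]
249 [ 0.6255 -0.0641  0.1572] [ 0.6248 -0.0665  0.1558]
```

View pics/sc.png

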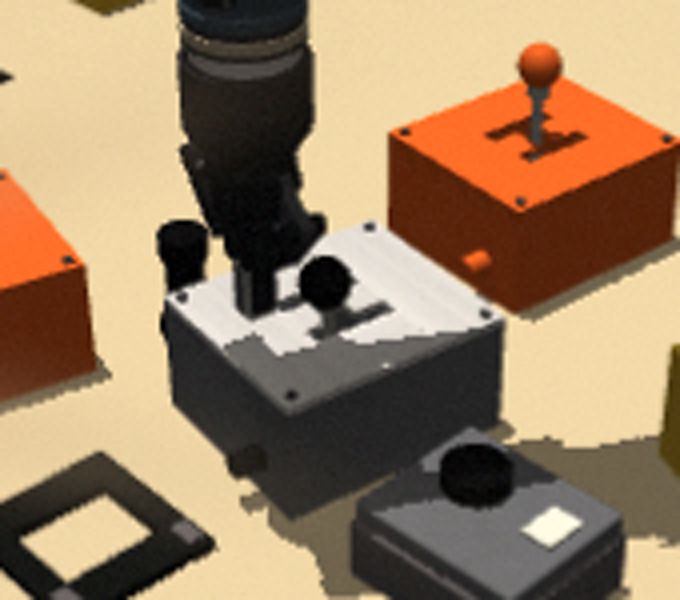

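The tips, at crop (255,317), are now near knob height with clearance to the knob. I'll go 5 mm lower and push slowly towards the robot.

Request:
{"api": "apply_moves", "payload": {
  "increments": [
    {"fingers":0,"delta_pos":[0,0,0.5],"roll":0},
    {"fingers":0,"delta_pos":[-0.7,0,0],"roll":0},
    {"fingers":0,"delta_pos":[-0.7,0,0],"roll":0},
    {"fingers":0,"delta_pos":[-0.6,0,0],"roll":0},
    {"fingers":0,"delta_pos":[-0.5,0,0],"roll":0},
    {"fingers":0,"delta_pos":[-0.5,0,0],"roll":0},
    {"fingers":0,"delta_pos":[0,0,0],"roll":0}
  ]
}}

```text
clock: 4.6
position: [0.5824, -0.0654, 0.1205]
tcp_rot: [1.0, 0.013, 0.0, 0.0]
contact_force: [-0.2, 0.9, 0.3]
finger_gap: 0.0002
```

```bash
python3 snap.py d
```

```text
[ 0.58244207 -0.06535143  0.12047494] [-0.2  0.9  0.3]
```

View pics/sd.png

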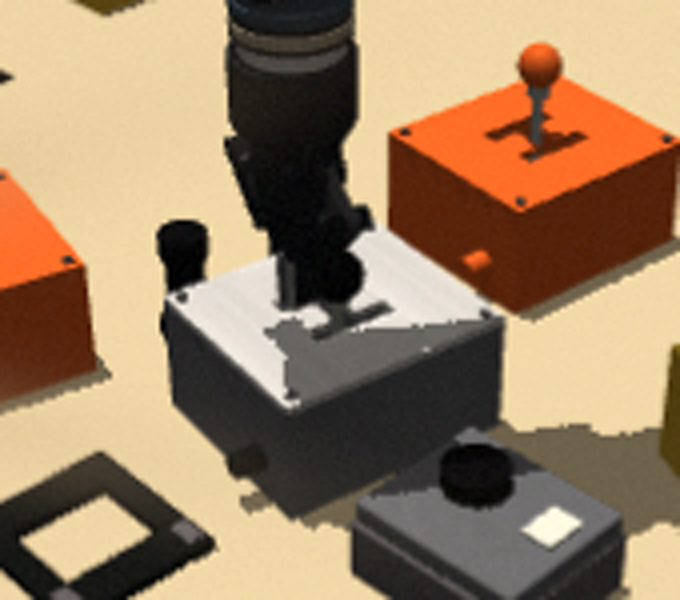

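The push works: the knob's right edge moved from crop x 351 to 363. I'll compute where the knob should appear for each lean.

```bash
cat > kn.py <<'E'
import numpy as np,cv2
G=np.array([.5335,-.102]);Y=.026
def kn(f,a):
    x=.12*np.sin(f);y=-.12*np.sin(a)*np.cos(f);z=.03+.12*np.cos(a)*np.cos(f)
    return np.array([G[0]+np.cos(Y)*x-np.sin(Y)*y,G[1]+np.sin(Y)*x+np.cos(Y)*y,z])
def crop(d,P):
    T=d["T"];p=T[:3,:3].T@(P-T[:3,3]);s=p[:2]/p[2];s=s*(1+float(d["k1"])*(s@s))
    u=s*d["K"][0,0]+d["K"][:2,2];return (u-[150,100]+.5)*4-.5
E
python3 - <<'E'
import numpy as np
from kn import *
s=dict(np.load("scened.npz"))
for f in (.3,.257,.2,.15,.1,.05,0,-.05): print(f,kn(f,-.33).round(4),crop(s,kn(f,-.33)).round(0))
for a in (-.2,0,.2,.33): print("a",a,kn(0.02,a).round(4),crop(s,kn(0.02,a)).round(0))
for f in (.1,.2,.3,.4): print("R",f,kn(f,.33).round(4),crop(s,kn(f,.33)).round(0))
E
```

```text
0.3 [ 0.568  -0.0639  0.1385] [319. 288.]
0.257 [ 0.563  -0.0636  0.1398] [326. 284.]
0.2 [ 0.5563 -0.0633  0.1413] [335. 279.]
0.15 [ 0.5504 -0.0631  0.1423] [343. 275.]
0.1 [ 0.5445 -0.063   0.143 ] [352. 271.]
0.05 [ 0.5385 -0.063   0.1434] [360. 267.]
0 [ 0.5325 -0.0631  0.1435] [367. 264.]
-0.05 [ 0.5265 -0.0633  0.1434] [375. 261.]
a -0.2 [ 0.5353 -0.0781  0.1476] [351. 249.]
a 0 [ 0.5359 -0.1019  0.15  ] [329. 230.]
a 0.2 [ 0.5365 -0.1258  0.1476] [309. 217.]
a 0.33 [ 0.5369 -0.1408  0.1435] [296. 212.]
R 0.1 [ 0.5465 -0.1404  0.143 ] [284. 218.]
R 0.2 [ 0.5583 -0.1395  0.1413] [269. 226.]
R 0.3 [ 0.5699 -0.1382  0.1385] [255. 236.]
R 0.4 [ 0.5811 -0.1366  0.1346] [241. 247.]
```

Request:
{"api": "apply_moves", "payload": {
  "increments": [
    {"fingers":0,"delta_pos":[-0.5,0,0],"roll":0},
    {"fingers":0,"delta_pos":[-0.5,0,0],"roll":0},
    {"fingers":0,"delta_pos":[-0.5,0,0],"roll":0},
    {"fingers":0,"delta_pos":[-0.3,0,0],"roll":0},
    {"fingers":0,"delta_pos":[0,0,0],"roll":0},
    {"fingers":0,"delta_pos":[0,0,0],"roll":0}
  ]
}}

```text
clock: 5.3
position: [0.5641, -0.0657, 0.1199]
tcp_rot: [1.0, 0.013, -0.001, -0.0]
contact_force: [-1.0, 0.9, 0.5]
finger_gap: -0.0002
```

```bash
python3 snap.py e
```

```text
[ 0.56408009 -0.06568309  0.11987931] [-1.   0.9  0.5]
```

View pics/se.png

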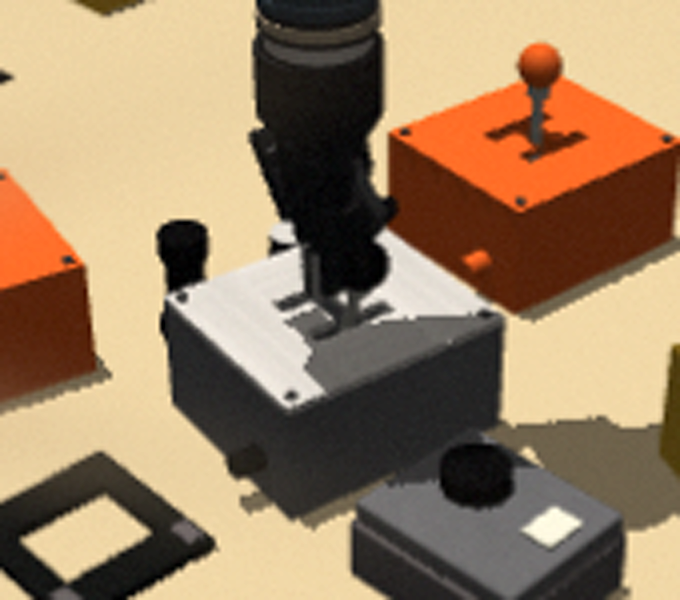

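The knob's right edge is at crop x 389, so its centre is near 363 and f ≈ 0.03. I'll push 3 mm more, back away, rise and look unobstructed.

Request:
{"api": "apply_moves", "payload": {
  "increments": [
    {"fingers":0,"delta_pos":[-0.3,0,0],"roll":0},
    {"fingers":0,"delta_pos":[0,0,0],"roll":0},
    {"fingers":0,"delta_pos":[1,0,0],"roll":0},
    {"fingers":0,"delta_pos":[2,0,0],"roll":0},
    {"fingers":0,"delta_pos":[0,0,-3],"roll":0},
    {"fingers":0,"delta_pos":[0,0,-4],"roll":0},
    {"fingers":0,"delta_pos":[0,0,-2],"roll":0},
    {"fingers":0,"delta_pos":[0,0,0],"roll":0}
  ]
}}

```text
clock: 6.2
position: [0.5948, -0.0657, 0.2137]
tcp_rot: [1.0, 0.013, 0.004, 0.001]
contact_force: [0.7, -0.2, -1.0]
finger_gap: -0.0002
```

```bash
python3 snap.py f
```

```text
[ 0.59475872 -0.06568961  0.21368912] [ 0.7 -0.2 -1. ]
```

View pics/sf.png

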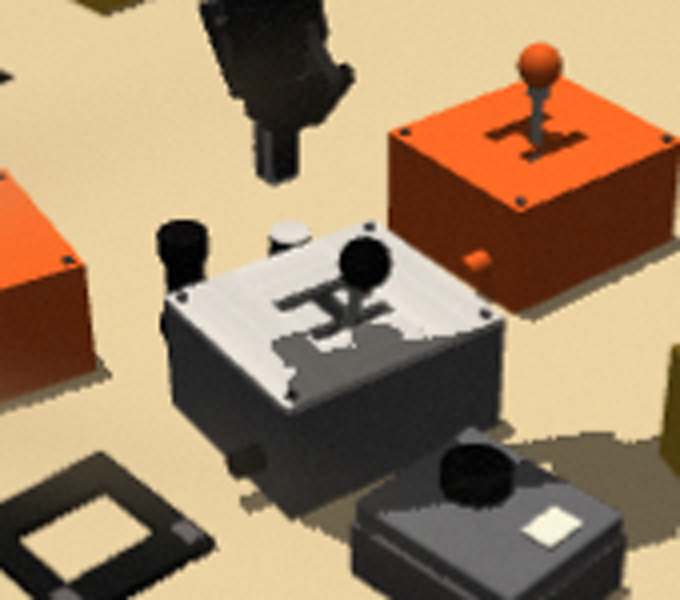

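The unobstructed view shows the knob at crop (365,263), so f ≈ 0.01 and the lever is in line with the crossbar. Next I'll move to the left of the knob and turn the tool a quarter turn, so the narrow face pushes sideways.

Request:
{"api": "apply_moves", "payload": {
  "increments": [
    {"fingers":0,"delta_pos":[-3,-2.3,0],"roll":0},
    {"fingers":0,"delta_pos":[-3,-2.3,0],"roll":0},
    {"fingers":0,"delta_pos":[0,0,0],"roll":-8},
    {"fingers":0,"delta_pos":[0,0,0],"roll":-8},
    {"fingers":0,"delta_pos":[0,0,0],"roll":-8},
    {"fingers":0,"delta_pos":[0,0,0],"roll":-8},
    {"fingers":0,"delta_pos":[0,0,0],"roll":-8},
    {"fingers":0,"delta_pos":[0,0,0],"roll":-8}
  ]
}}

```text
clock: 7.1
position: [0.5294, -0.0203, 0.2081]
tcp_rot: [0.907, 0.421, -0.002, -0.001]
contact_force: [-0.6, -0.3, 0.2]
finger_gap: 0.0
```

Request:
{"api": "apply_moves", "payload": {
  "increments": [
    {"fingers":0,"delta_pos":[0,0,0],"roll":-8},
    {"fingers":0,"delta_pos":[0,0,0],"roll":-8},
    {"fingers":0,"delta_pos":[0,0,0],"roll":-8},
    {"fingers":0,"delta_pos":[0,0,0],"roll":-8},
    {"fingers":0,"delta_pos":[0,0,0],"roll":-8},
    {"fingers":0,"delta_pos":[0,0,0],"roll":-2},
    {"fingers":0,"delta_pos":[0,0,0],"roll":0},
    {"fingers":0,"delta_pos":[0,0,0],"roll":0}
  ]
}}

```text
clock: 7.9
position: [0.5299, -0.0204, 0.2088]
tcp_rot: [0.698, 0.716, -0.001, -0.001]
contact_force: [0.2, 0.4, -0.3]
finger_gap: -0.0006
```

Run:
```python
from plant import robot
from scipy.spatial.transform import Rotation as R
s=robot.state();print(s["position"],R.from_quat(s["tcp_rot"]).as_matrix().round(3),s["qpos"])
```

```text
[ 0.52989491 -0.02040252  0.20883451] [[-0.024  1.    -0.003]
 [ 1.     0.024  0.001]
 [ 0.001 -0.003 -1.   ]] [-2.49359717e-01  4.16388632e-01  1.67999981e+00 -8.05232010e-06
  1.04801773e+00 -2.73793573e-01]
```

Request:
{"api": "apply_moves", "payload": {
  "increments": [
    {"fingers":0,"delta_pos":[0.4,0.5,0],"roll":0},
    {"fingers":0,"delta_pos":[0,0,3],"roll":0},
    {"fingers":0,"delta_pos":[0,0,3],"roll":0},
    {"fingers":0,"delta_pos":[0,0,2.5],"roll":0},
    {"fingers":0,"delta_pos":[0,0,0],"roll":0},
    {"fingers":0,"delta_pos":[0,0,0],"roll":0}
  ]
}}

```text
clock: 8.5
position: [0.5358, -0.0163, 0.125]
tcp_rot: [0.698, 0.716, -0.0, -0.0]
contact_force: [0.0, -0.4, 0.8]
finger_gap: 0.0001
```

```bash
python3 snap.py g
```

```text
[ 0.53579566 -0.01631729  0.12503783] [ 0.  -0.4  0.8]
```

View pics/sg.png

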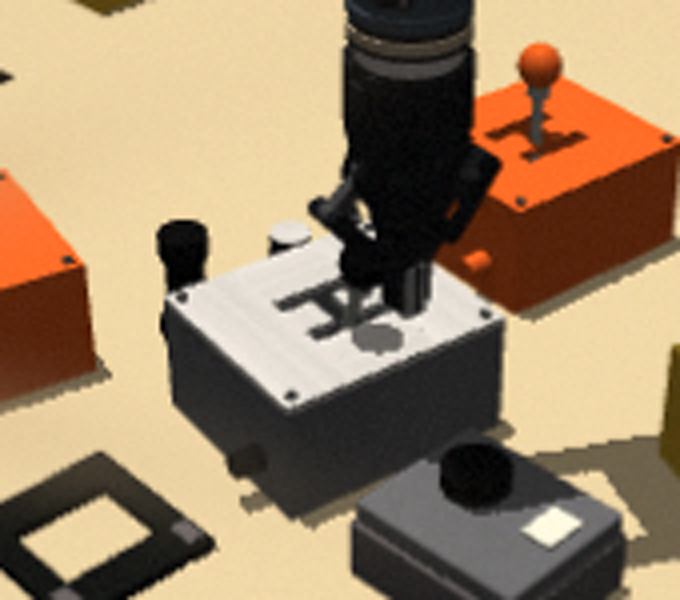

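View pics/wg.png

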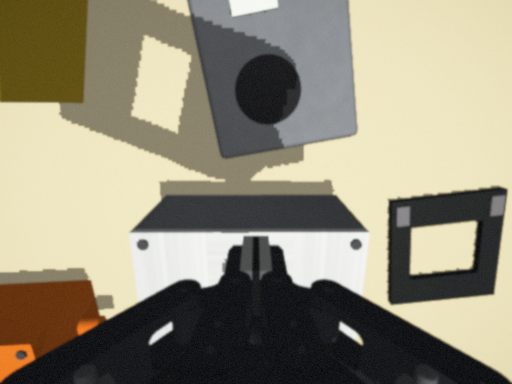

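The fingers stand left of the knob (crop tip (408,310), knob (362,263)). I'll push right along the crossbar slowly, checking part-way.

Request:
{"api": "apply_moves", "payload": {
  "increments": [
    {"fingers":0,"delta_pos":[-1,0,-0.3],"roll":0},
    {"fingers":0,"delta_pos":[-0.6,0,0],"roll":0},
    {"fingers":0,"delta_pos":[-0.6,0,0],"roll":0},
    {"fingers":0,"delta_pos":[-0.6,0,0],"roll":0},
    {"fingers":0,"delta_pos":[-0.6,0,0],"roll":0},
    {"fingers":0,"delta_pos":[-0.6,0,0],"roll":0},
    {"fingers":0,"delta_pos":[-0.6,0,0],"roll":0},
    {"fingers":0,"delta_pos":[0,0,0],"roll":0}
  ]
}}

```text
clock: 9.4
position: [0.5368, -0.0635, 0.128]
tcp_rot: [0.698, 0.716, -0.0, 0.0]
contact_force: [0.2, 0.5, 0.3]
finger_gap: -0.0001
```

```bash
python3 snap.py h
```

```text
[ 0.53681288 -0.06352879  0.12795227] [0.2 0.5 0.3]
```

View pics/sh.png

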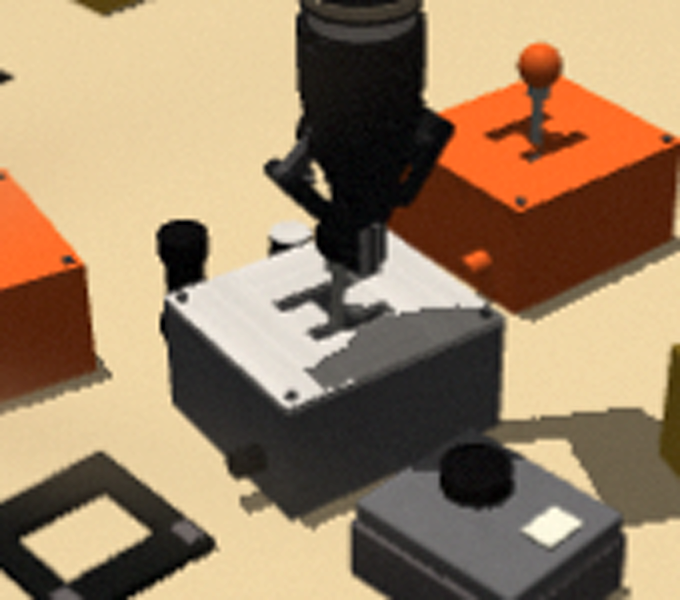

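The lever is in the crossbar, with the knob near (340,242) and a ≈ -0.1. I'll continue right.

Request:
{"api": "apply_moves", "payload": {
  "increments": [
    {"fingers":0,"delta_pos":[-0.6,0,0],"roll":0},
    {"fingers":0,"delta_pos":[-0.6,0,0],"roll":0},
    {"fingers":0,"delta_pos":[-0.6,0,0],"roll":0},
    {"fingers":0,"delta_pos":[-0.6,0,0],"roll":0},
    {"fingers":0,"delta_pos":[-0.6,0,0],"roll":0},
    {"fingers":0,"delta_pos":[-0.6,0,0],"roll":0},
    {"fingers":0,"delta_pos":[-0.5,0,0],"roll":0},
    {"fingers":0,"delta_pos":[0,0,0],"roll":0}
  ]
}}

```text
clock: 10.3
position: [0.5379, -0.1044, 0.128]
tcp_rot: [0.698, 0.716, -0.0, 0.0]
contact_force: [-0.1, 0.0, 0.1]
finger_gap: -0.0001
```

```bash
python3 snap.py i
```

```text
[ 0.53791848 -0.10444829  0.12803976] [-0.1  0.   0.1]
```

View pics/si.png

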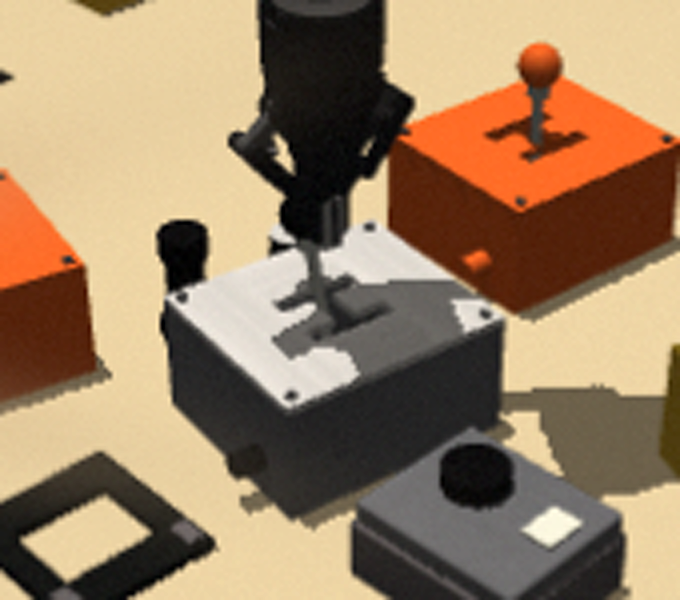

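The knob is at about (304,214), a ≈ 0.27. I'll push 7 mm more to centre it in the right leg, then withdraw left and up to look.

Request:
{"api": "apply_moves", "payload": {
  "increments": [
    {"fingers":0,"delta_pos":[-0.4,0,0],"roll":0},
    {"fingers":0,"delta_pos":[-0.3,0,0],"roll":0},
    {"fingers":0,"delta_pos":[0,0,0],"roll":0},
    {"fingers":0,"delta_pos":[0,0,0],"roll":0}
  ]
}}

```text
clock: 10.8
position: [0.5381, -0.1107, 0.1282]
tcp_rot: [0.698, 0.716, -0.0, 0.0]
contact_force: [-0.1, -0.2, 0.6]
finger_gap: 0.0001
```

Request:
{"api": "apply_moves", "payload": {
  "increments": [
    {"fingers":0,"delta_pos":[1,0,0],"roll":0},
    {"fingers":0,"delta_pos":[2,0,0],"roll":0},
    {"fingers":0,"delta_pos":[2,0,0],"roll":0},
    {"fingers":0,"delta_pos":[0,0,-4],"roll":0},
    {"fingers":0,"delta_pos":[0,0,-4],"roll":0},
    {"fingers":0,"delta_pos":[0,0,-1],"roll":0},
    {"fingers":0,"delta_pos":[0,0,0],"roll":0}
  ]
}}

```text
clock: 11.5
position: [0.5378, -0.0602, 0.22]
tcp_rot: [0.698, 0.716, 0.001, 0.002]
contact_force: [-0.1, -0.8, -0.4]
finger_gap: -0.0001
```

```bash
python3 snap.py j
```

```text
[ 0.53780789 -0.06018755  0.2200488 ] [-0.1 -0.8 -0.4]
```

View pics/sj.png

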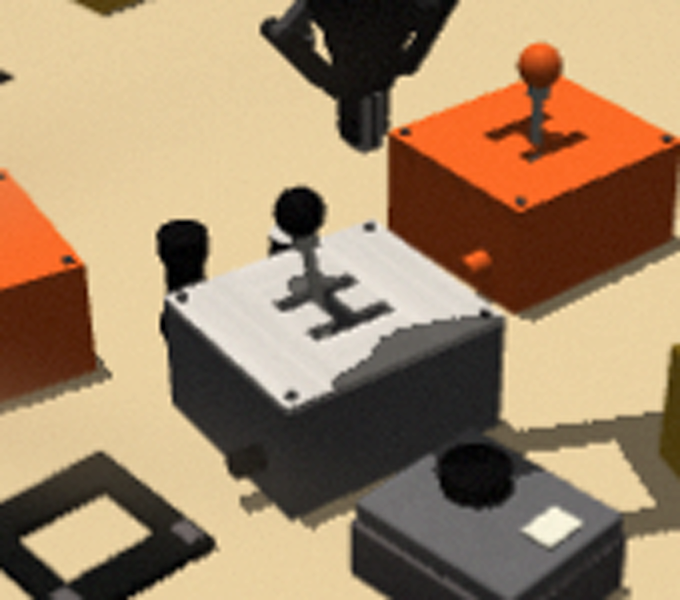

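The lever stands in the right leg in line with the crossbar: knob at (300,212), against (297-299,211) predicted. I'll go to its near side, turn the tool back and push forward.

Request:
{"api": "apply_moves", "payload": {
  "increments": [
    {"fingers":0,"delta_pos":[0,-2.5,0],"roll":8},
    {"fingers":0,"delta_pos":[0,-2.5,0],"roll":0},
    {"fingers":0,"delta_pos":[0,0,0],"roll":8},
    {"fingers":0,"delta_pos":[0,0,0],"roll":8},
    {"fingers":0,"delta_pos":[0,0,0],"roll":8},
    {"fingers":0,"delta_pos":[0,0,0],"roll":8},
    {"fingers":0,"delta_pos":[0,0,0],"roll":8},
    {"fingers":0,"delta_pos":[0,0,0],"roll":8}
  ]
}}

```text
clock: 12.4
position: [0.4853, -0.0578, 0.216]
tcp_rot: [0.953, 0.302, -0.002, -0.002]
contact_force: [-0.0, 0.4, 0.6]
finger_gap: 0.0004
```

Request:
{"api": "apply_moves", "payload": {
  "increments": [
    {"fingers":0,"delta_pos":[0,0,0],"roll":8},
    {"fingers":0,"delta_pos":[0,0,0],"roll":8},
    {"fingers":0,"delta_pos":[0,0,0],"roll":8},
    {"fingers":0,"delta_pos":[0,0,0],"roll":8},
    {"fingers":0,"delta_pos":[0,0,0],"roll":2},
    {"fingers":0,"delta_pos":[0,4,0],"roll":0},
    {"fingers":0,"delta_pos":[0,4,0],"roll":0},
    {"fingers":0,"delta_pos":[0,0,0],"roll":0}
  ]
}}

```text
clock: 13.2
position: [0.489, -0.1421, 0.2163]
tcp_rot: [1.0, 0.011, -0.001, 0.0]
contact_force: [-0.5, 0.1, -1.0]
finger_gap: 0.0001
```

Run:
```python
from plant import robot
from scipy.spatial.transform import Rotation as R
s=robot.state();print(s["position"],R.from_quat(s["tcp_rot"]).as_matrix().round(3),s["qpos"],s["qd"].round(3))
```

```text
[ 0.48895741 -0.14208483  0.21632323] [[ 1.     0.021 -0.001]
 [ 0.021 -1.    -0.001]
 [-0.001  0.001 -1.   ]] [-5.01657828e-01  3.78024575e-01  1.72276496e+00 -1.68681725e-03
  1.04167192e+00  1.04895717e+00] [ 0.055 -0.017  0.046  0.049  0.032  0.043]
```

Request:
{"api": "apply_moves", "payload": {
  "increments": [
    {"fingers":0,"delta_pos":[0,-0.1,3],"roll":0},
    {"fingers":0,"delta_pos":[0,0,3],"roll":0},
    {"fingers":0,"delta_pos":[0,0,2],"roll":0},
    {"fingers":0,"delta_pos":[0,0,1.3],"roll":0},
    {"fingers":0,"delta_pos":[0,0,0],"roll":0},
    {"fingers":0,"delta_pos":[0,0,0],"roll":0}
  ]
}}

```text
clock: 13.8
position: [0.488, -0.1365, 0.1241]
tcp_rot: [1.0, 0.013, -0.001, -0.001]
contact_force: [0.6, 0.5, 0.5]
finger_gap: -0.0001
```

```bash
python3 snap.py k
```

```text
[ 0.48798447 -0.13645143  0.1241219 ] [0.6 0.5 0.5]
```

View pics/sk.png

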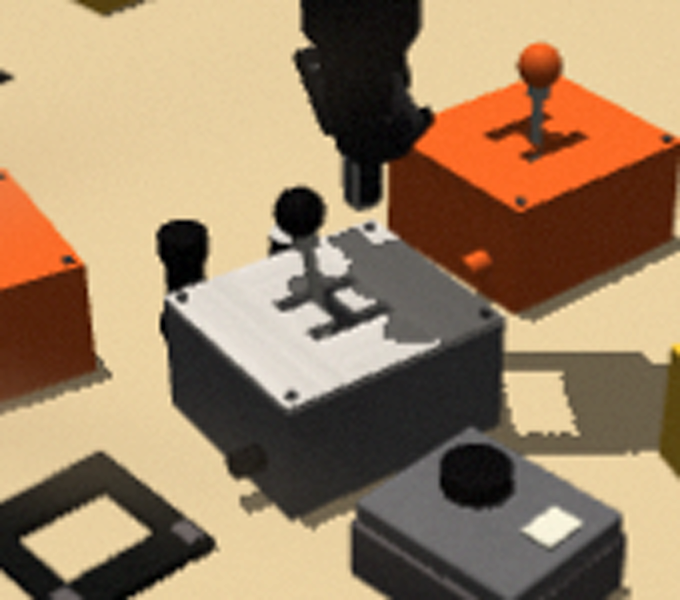

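View pics/wk.png

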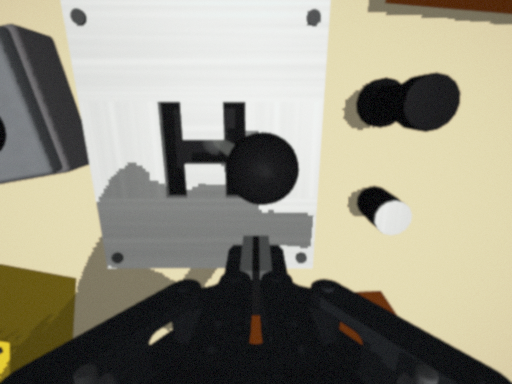

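Wrist view: the knob at (262,168) is just ahead of the fingertips (257,240) and in the right leg. I'll push forward gently.

Request:
{"api": "apply_moves", "payload": {
  "increments": [
    {"fingers":0,"delta_pos":[0.8,0.4,0.5],"roll":0},
    {"fingers":0,"delta_pos":[0.8,0,0],"roll":0},
    {"fingers":0,"delta_pos":[0.6,0,0],"roll":0},
    {"fingers":0,"delta_pos":[0.6,0,0],"roll":0},
    {"fingers":0,"delta_pos":[0.6,0,0],"roll":0},
    {"fingers":0,"delta_pos":[0.6,0,0],"roll":0},
    {"fingers":0,"delta_pos":[0.6,0,0],"roll":0},
    {"fingers":0,"delta_pos":[0.6,0,0],"roll":0}
  ]
}}

```text
clock: 14.7
position: [0.5409, -0.1396, 0.1198]
tcp_rot: [1.0, 0.013, -0.001, -0.0]
contact_force: [-0.8, 0.4, -0.4]
finger_gap: -0.0
```

```bash
python3 snap.py l
```

```text
[ 0.54092523 -0.13955696  0.11979459] [-0.8  0.4 -0.4]
```

View pics/sl.png

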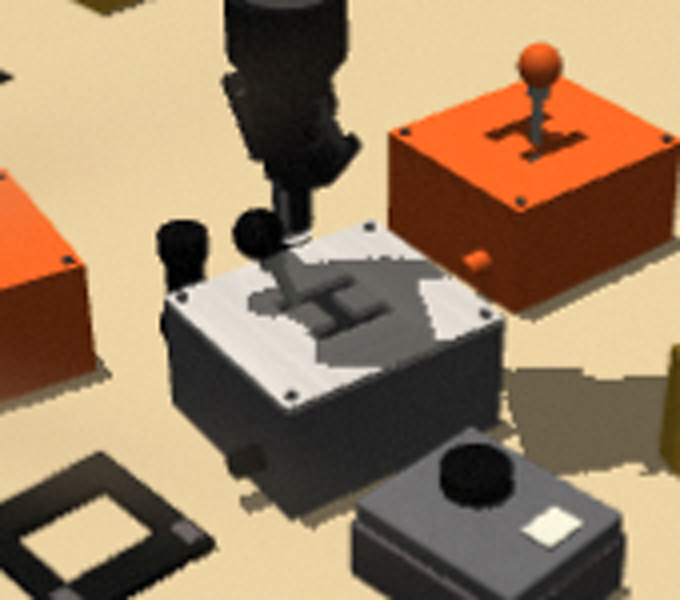

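View pics/wl.png

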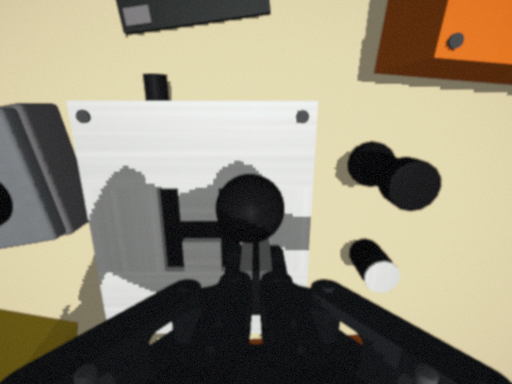

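The knob is at (259,233), f ≈ 0.28. I'll continue in small steps, watching the force.

Request:
{"api": "apply_moves", "payload": {
  "increments": [
    {"fingers":0,"delta_pos":[0.4,0,0.1],"roll":0},
    {"fingers":0,"delta_pos":[0.4,0,0.1],"roll":0},
    {"fingers":0,"delta_pos":[0.3,0,0],"roll":0},
    {"fingers":0,"delta_pos":[0,0,0],"roll":0},
    {"fingers":0,"delta_pos":[0,0,0],"roll":0}
  ]
}}

```text
clock: 15.3
position: [0.5523, -0.1397, 0.1181]
tcp_rot: [1.0, 0.013, 0.0, 0.0]
contact_force: [-0.4, -0.8, 0.8]
finger_gap: 0.0004
```

Request:
{"api": "apply_moves", "payload": {
  "increments": [
    {"fingers":0,"delta_pos":[0.2,0,0],"roll":0},
    {"fingers":0,"delta_pos":[0,0,0],"roll":0}
  ]
}}

```text
clock: 15.5
position: [0.5537, -0.1395, 0.118]
tcp_rot: [1.0, 0.013, -0.0, -0.0]
contact_force: [-0.4, -0.5, -0.8]
finger_gap: 0.0001
```

```bash
python3 snap.py m
```

```text
[ 0.55373493 -0.13954864  0.11799221] [-0.4 -0.5 -0.8]
```

View pics/sm.png

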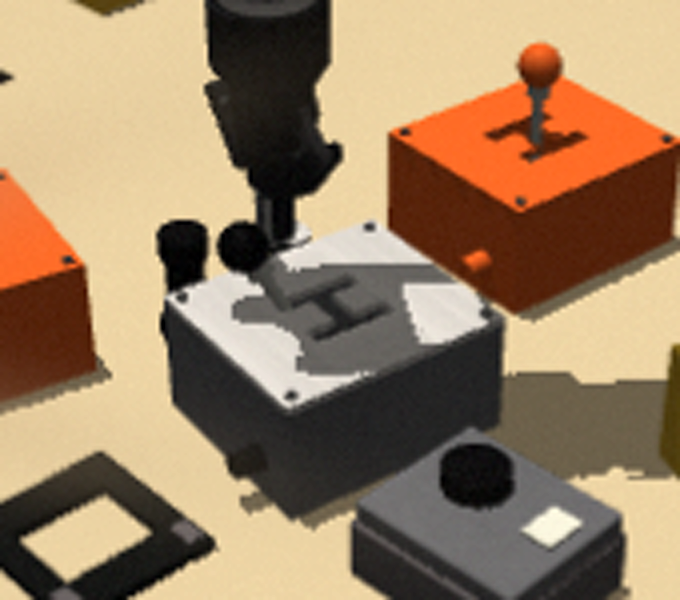

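f ≈ 0.39 and the force shows no stop yet. I'll go in 1-2 mm steps until the end stop is felt.

Request:
{"api": "apply_moves", "payload": {
  "increments": [
    {"fingers":0,"delta_pos":[0.15,0,0],"roll":0},
    {"fingers":0,"delta_pos":[0,0,0],"roll":0}
  ]
}}

```text
clock: 15.8
position: [0.5546, -0.1394, 0.1179]
tcp_rot: [1.0, 0.013, -0.001, -0.0]
contact_force: [-3.3, -1.3, -0.3]
finger_gap: -0.0001
```

Request:
{"api": "apply_moves", "payload": {
  "increments": [
    {"fingers":0,"delta_pos":[0.15,0,0],"roll":0},
    {"fingers":0,"delta_pos":[0,0,0],"roll":0}
  ]
}}

```text
clock: 16.0
position: [0.5551, -0.1394, 0.1177]
tcp_rot: [1.0, 0.013, -0.002, -0.0]
contact_force: [-5.4, -1.2, 0.3]
finger_gap: 0.0001
```

The end stop is felt: the force rose to 3.3, then 5.4 N, with only 0.5 mm of motion. The lever is home, so I'll withdraw backwards and up.

Request:
{"api": "apply_moves", "payload": {
  "increments": [
    {"fingers":0,"delta_pos":[-1,0,0],"roll":0},
    {"fingers":0,"delta_pos":[-2,0,0],"roll":0},
    {"fingers":0,"delta_pos":[-2,0,0],"roll":0},
    {"fingers":0,"delta_pos":[0,0,-4],"roll":0},
    {"fingers":0,"delta_pos":[-2,0,-4],"roll":0},
    {"fingers":0,"delta_pos":[-3,0,-4],"roll":0},
    {"fingers":0,"delta_pos":[0,0,0],"roll":0},
    {"fingers":0,"delta_pos":[0,0,0],"roll":0}
  ]
}}

```text
clock: 16.8
position: [0.4579, -0.1425, 0.2396]
tcp_rot: [1.0, 0.012, 0.003, 0.001]
contact_force: [0.0, 0.5, -0.7]
finger_gap: 0.0002
```

```bash
python3 snap.py n
python3 - <<'E'
import cv2,numpy as np
s=np.load("scenen.npz")["image"][:,:,::-1];cv2.imwrite("pics/fulln.png",s)
a=np.load("scene0.npz")["image"].astype(int);b=np.load("scenen.npz")["image"].astype(int)
# bystanders: dark-mask centroids before/after
for n,(u0,u1,v0,v1) in dict(carrier=(138,206,212,256),timer=(236,308,205,265)).items():
    for im in (a,b):
        m=(im[v0:v1,u0:u1].max(2)<45).astype(np.uint8);M=cv2.moments(m,True);print(n,M["m10"]/M["m00"]+u0,M["m01"]/M["m00"]+v0,M["m00"])
E
```

```text
[ 0.45788367 -0.14249412  0.23960136] [ 0.   0.5 -0.7]
carrier 170.70163618864294 234.47834456207892 1039.0
carrier 170.69481765834934 234.44241842610364 1042.0
timer 266.5666477595008 235.49461145774248 1763.0
timer 266.51362088535757 235.48410896708288 1762.0
```

View pics/sn.png

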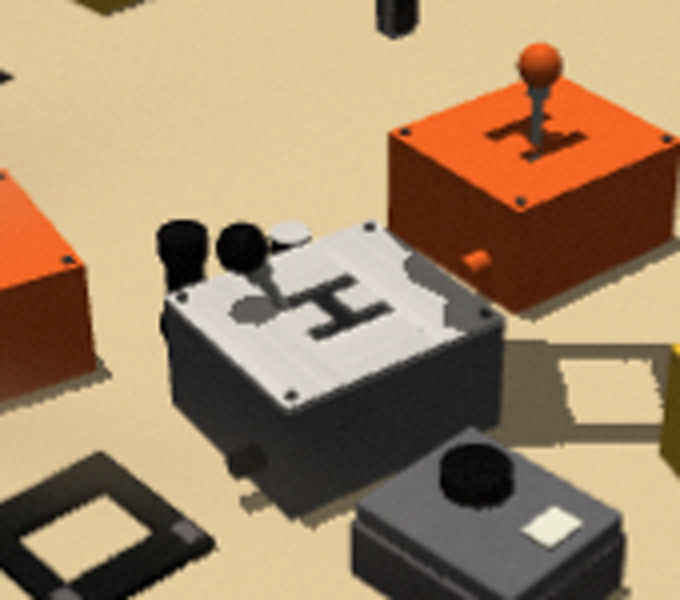

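View pics/wn.png

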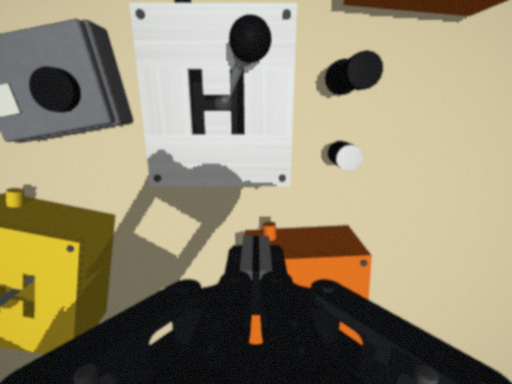

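The knob stays at (242,248), against (241,247) predicted for f = 0.40, a = 0.33. The stick is at the far end of the right leg, the bystanders are where they were, and the robot is clear of everything. I'll hand it in.

Run:
```python
from h import *
s=dict(np.load("scenen.npz"));w=dict(np.load("wristn.npz"))
K,e=cross(s,((242.5)/4-.5+150,(248.5)/4-.5+100),w,(250,38));print(K,e)
from plant import robot
print(robot.finish_job())
```

```text
[ 0.58271157 -0.13355835  0.1360559 ] 0.0007546045646624085
the job is handed in; nothing more can be done
None
```

The grey selector's lever is fully home in its third slot (far right), and the job is handed in at about 17 s of the 61 s allowed. I used only the shut fingertips as a pusher. They pushed the lever back along the left leg to the crossbar, right across it, then forward along the right leg until it met the end stop. The force rose from about 0.4 to 5.4 N there and the motion stopped.

**Final position:** after I withdrew, the knob stayed put. The scene camera shows it at (242,248), where f = 0.40 and a = 0.33 predict (241,247). Combining two views puts it at (0.583, -0.134, 0.136), within about 4 mm of the prediction.

**Bystanders:** the carrier and timer measured unmoved to within 0.1 pixel. I checked the loupe and film can only by eye, and they look unmoved. The robot was clear of everything.

**One disagreement:** both cameras showed the shut fingertips about 12 mm above the reported TCP, not 25 mm ahead of it as `robot.tip_extent` says. I worked at heights that were safe under either reading, and no force showed contact with the plate.

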